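# Clear the sample plate and open the safety-capped solvent bottle

## Task

Get the white sample plate ready for its solvent wash: pick up the scraper block and use it to sweep the four metal chips off the plate into the tray at its end, not touching the chips with the fingers, and then stand the scraper upright on the bench and let go of it. Then open the solvent bottle: press its push-and-turn safety cap down, twist it anticlockwise while pressed until it is free, and lift it straight up. Finish while holding the cap in the gripper, level and still, a few centimetres above the bottle's mouth, and leave the beaker, the eyepiece and the slide box where they are.

Things in the scene. Friction and masses are not known exactly. Their poses are not given: they have to be found in the camera images.
- station: Fixed sample plate: white glazed plate 140 (x) x 110 (y) mm, flat, no rims, top 34 mm above the bench, on a grey block, with a lower open steel tray at its +x end. Origin: on the bench under the plate's centre; x points along the plate to the tray (roughly away from the robot, on whichever side of the bench it stands), z up.
- tray (a point): Centre of the steel tray's inner floor, 5 mm above the bench and 103 mm along the station's x. Inside 86 (x) x 122 (y) mm, walls 4 mm thick, their tops 22 mm above the bench. Its near part reaches under the plate's end edge (station x = 70 mm), so what is pushed over that edge drops in.
- scraper: Loose scraper block standing on the bench, 0.25 kg: grey foot 26 (x) x 104 (y) x 28 (z) mm, on it a wooden handle block 24 (x) x 60 (y) mm from 28 to 73 mm height. Origin: centre of its underside; z up, y along the long edge. It sweeps along its x, either way; the foot spans nearly the plate's width. Grip the handle across its 24 mm, above the foot.
- chip1: Loose dark steel chip, oblong, 18 x 13 x 6 mm. Starts lying on the white plate, apart from the other chips, centre within 38 mm of the plate's long centre line and at station x from -28 to +48 mm. Origin: centre of its underside as it starts, z up.
- chip2: Loose dark steel chip, square, 13 x 13 x 7 mm. Starts lying on the white plate, apart from the other chips, centre within 38 mm of the plate's long centre line and at station x from -28 to +48 mm. Origin: centre of its underside as it starts, z up.
- chip3: Loose dark steel chip, five-cornered, 20 mm across, 6 mm thick. Starts lying on the white plate, apart from the other chips, centre within 38 mm of the plate's long centre line and at station x from -28 to +48 mm. Origin: centre of its underside as it starts, z up.
- chip4: Loose dark steel chip, three-cornered, 22 mm across, 6 mm thick. Starts lying on the white plate, apart from the other chips, centre within 38 mm of the plate's long centre line and at station x from -28 to +48 mm. Origin: centre of its underside as it starts, z up.
- bottle: Amber solvent bottle clamped upright in a grey base plate 105 x 105 x 12 mm, fixed to the bench. Body 76 mm in diameter to 100 mm height (83 mm clamp ring to 34 mm), sloping shoulder to 124 mm, neck 28 mm in diameter. Origin: on the bench on the bottle's axis, z up. x: along the line of the neck's two lugs.
- mouth (a point): Centre of the bottle's rim, 150 mm above the bench. A sprung plug stands 7 mm out of it with the cap on. Two lugs stick out 6.5 mm from the neck just below the rim (145 to 150 mm); they lock the cap.
- cap: Loose round white ribbed safety cap on the bottle, 50 mm in diameter, 30 mm high, 0.06 kg, hollow for its lower 17 mm. Origin: centre of its lower edge, z up; closed it is 140 mm above the bench, with its x along the bottle's x. Grip it from above by its sides; there is free space all round.
- cap_top (a point): Centre of the cap's top, 170 mm above the bench when closed. Press down 5 to 7 mm against a spring (6 N at first, 9 N at 4 mm, 11.6 N at the stop, 7 mm); pressed under 4 mm it stays locked. Held down, it turns anticlockwise seen from above, free to lift from 50 degrees, stopped hard at about 90: turn 60 to 80. Lifted 12 mm it is clear of the neck.
- beaker: Bystander: white ceramic beaker, rim 60 mm in diameter, 75 mm high, standing. Origin: centre of its underside.
- eyepiece: Bystander: metal and grey plastic microscope eyepiece standing on end, 40 mm in diameter, 52 mm high. Origin: centre of its underside.
- slide_box: Bystander: closed cream slide box 45 (x) x 85 (y) x 32 mm. Origin: centre of its underside.
Things that resemble listed ones, but are neither listed nor needed, are in the scene too. Leave any pink look-alike of the cap alone.

How it is judged:
On the way, in this order (a step that is already met when the one before it is completed fails the run):
1. the scraper is held in the gripper and lifted off the bench (contact force between the fingers and scraper above 0.5 N and height (world z) of scraper above 0.015 m), for 0.2 s.
2. all four chips are in the tray (x of chip1 in the frame of station between 0.056 and 0.151 m and y of chip1 in the frame of station between -0.066 and 0.066 m and z of each of chip1, chip2, chip3, chip4 in the frame of station below 0.028 m and x of chip2 in the frame of station between 0.056 and 0.151 m and y of chip2 in the frame of station between -0.066 and 0.066 m and x of chip3 in the frame of station between 0.056 and 0.151 m and y of chip3 in the frame of station between -0.066 and 0.066 m and x of chip4 in the frame of station between 0.056 and 0.151 m and y of chip4 in the frame of station between -0.066 and 0.066 m), for 0.2 s.
3. the scraper stands upright on the bench, released (height (world z) of scraper below 0.006 m and angle between scraper's own z axis and vertical below 0.15 rad and contact force between the fingers and scraper below 0.1 N), for 0.2 s.
4. the cap is pressed down by more than 3 mm (z of cap in the frame of bottle below 0.137 m), for 0.05 s.
5. the cap, still on the neck, is twisted by more than 40 degrees (angle between the x axis of cap and the x axis of bottle, either way round above 0.7 rad and z of cap in the frame of bottle below 0.145 m and horizontal distance between cap and bottle below 0.008 m), for 0.05 s.
At the end, for the whole second after the job is handed in: Cap held still (under 30 mm/s) by the fingers, within 0.25 rad of upright, axis within 30 mm of the bottle's, lower edge 15 to 150 mm above the mouth, off the bottle; all chips in the tray, below the plate's top; scraper upright (0.15 rad) on the bench, not touched (all of step 2 and all of step 3 and z of cap in the frame of bottle between 0.165 and 0.3 m and horizontal distance between cap and bottle below 0.03 m and angle between cap's own z axis and vertical below 0.25 rad and contact force between the fingers and cap above 0.5 N and contact force between cap and bottle below 0.1 N and linear speed of cap below 0.03 m/s); the arm keeps its last pose, push and grip.
It fails at once if the fingers touch a chip (contact force between the fingers and chip1 above 0.5 N or contact force between the fingers and chip2 above 0.5 N or contact force between the fingers and chip3 above 0.5 N or contact force between the fingers and chip4 above 0.5 N).
It fails at once if a bystander is moved by more than 20 mm or tipped (distance of any of beaker, eyepiece, slide_box from where it was at the start of the episode above 0.02 m or angle between any of beaker, eyepiece, slide_box's own z axis and vertical above 0.3 rad).
It also fails if it takes over 61 s, if anything falls off the work surface, if the arm or the gripper's body presses on something with over 40 N, if the wrist force passes 120 N, or if a joint passes its speed limit or range.

## Robot

A 6-joint arm with a two-finger parallel gripper is mounted at the origin on the work surface. World frame = base frame: x ahead of the robot, y to its left, z up, the work surface at z = 0. Lengths are in m, angles in rad, forces in N, time in s.
With the tool pointing down it reaches from about 0.35 to 0.975 m from the base axis. Payload 7.1 kg.
Tool frame: the origin (TCP) lies midway between the tips of the shut fingers; the grasp point (between the pads) lies 19 mm behind it; z points along the fingers, y is the line along which they close (so a half turn about z gives the same grasp; the last joint's range is limited). The gripper opens to 88 mm and grips with 3 to 60 N. Pads are 20 mm wide; open, the fingers measure 115 mm over their backs; the gripper's body (75 mm by 178 mm) begins 61 mm behind the grasp point.
Start: joints at [1.09, 0.423, 1.63, -0, 1.089, -0.019], TCP at [0.278, 0.56, 0.223] pointing down, gripper open.
Joint ranges: [-3, 3], [-0.9, 2.11], [0.09, 2.58], [-1.31, 4.45], [0.11, 2.69], [-2.54, 2.54]. Speed limits (rad/s): [2.39, 2.39, 3.01, 3.14, 3.14, 3.14].

## Interface

Orientations are given as a unit quaternion [w, x, y, z].
In Python, from station import move_pose, movel, movej, command_gripper, wait, inverse_kinematics, read_camera, camera_info, MotionError, job_done, get_time, get_joint_pos, get_qvel, get_effort, get_tcp_pos, get_ee_rot, get_ft_force, get_ft_torque, get_grip_width, get_finger_force gives the robot as it stands. Calls block until the motion is done:
- move_pose(position, orientation): joint-space move of the TCP to a pose.
- movel(position, frame=None, v=0.15, until_force=None): straight line of the TCP; frame=None keeps the orientation; v is the mean speed in m/s. With until_force (N) it stops when the force on the tool has changed by that much, and returns True; else False.
- movej(angles): joint-space move.
- command_gripper(opening): opening from 0.0 (shut) to 1.0 (fully open); the grip force is fixed at half the most; returns when the fingers have stopped.
- wait(seconds).
- inverse_kinematics(position, orientation): joint angles nearest the present ones, or None.
- read_camera(name): name is "scene" or "side" or "wrist"; returns the picture (480x640x3 uint8, red, green, blue); there is no depth.
- camera_info(name): a dict with "intrinsics" (3x3 intrinsics, pixels), "T" (4x4, takes a point from camera to world coordinates); the wrist camera has in their place "tool_from_camera" (4x4, takes a point from camera to tool coordinates, whose origin is the TCP and whose axes are the flange's). Camera axes: x right, y up, looking along -z (the intrinsics and any distortion apply to the point x, -y, -z); pixel columns grow to the right and rows downward; lengths in m; the calibration is good to about 2 mm. The wrist camera is an equidistant fisheye: a pixel r from the principal point sees the ray r / f radians off the axis. A picture is of the moment at which its call begins: read the wrist's pose just before it. camera_info takes no time and is no camera call.
A pose or a line that the arm cannot do raises MotionError and nothing moves.
- job_done(): hands the job in; it is judged then, once.
Readings, each from a call of its own:
- get_time(): time.
- get_joint_pos(): joint angles.
- get_qvel(): joint speeds.
- get_effort(): joint torques, N m.
- get_tcp_pos(): TCP position.
- get_ee_rot(): TCP orientation.
- get_ft_force(): force on the tool from outside, world axes, zero at the start.
- get_ft_torque(): the same for the moment, N m.
- get_grip_width(): opening from 0.0 (shut) to 1.0 (fully open).
- get_finger_force(): force on a finger pad.
Only numpy, scipy, OpenCV 4.12 (cv2) and the standard library are available. Lean on these libraries where they do the work, as an engineer would, in place of code of your own. Each camera call takes 0.05 s, during which the arm holds its last target. There are 200 camera calls.

## Working session

There is one attempt and no reset: what is moved stays moved. The work goes in short steps, each a Python script; the robot and the scene stay as the last script left them, time stands still between calls to the robot, and variables do not carry over. Pictures are saved under pics/ and viewed, at most 10 in all, crops included, and the job is handed in when it is done.

```bash
mkdir -p pics; ls; python3 - <<'E'
from station import *
import cv2,numpy as np
np.set_printoptions(precision=4,suppress=True)
a=read_camera("scene");b=read_camera("side")
for n,i in(("scene",a),("side",b)):
    cv2.imwrite(f"pics/{n}0.png",i[:,:,::-1]); c=camera_info(n);print(n,c["intrinsics"],c["T"],[k for k in c])
c=camera_info("wrist");print(c)
print(get_time(),get_ee_rot(),get_tcp_pos())
E
```

```text
pics
scene [[555.7909   0.     320.9769]
 [  0.     555.7909 240.3341]
 [  0.       0.       1.    ]] [[ 0.6999 -0.5741  0.4249  1.1458]
 [ 0.7141  0.572  -0.4036 -0.446 ]
 [-0.0113  0.5859  0.8103  1.0863]
 [ 0.      0.      0.      1.    ]] ['intrinsics', 'T']
side [[546.3638   0.     306.2152]
 [  0.     546.3638 242.2857]
 [  0.       0.       1.    ]] [[ 0.8014  0.4103 -0.4352  0.149 ]
 [-0.5981  0.542  -0.5904 -0.5975]
 [-0.0064  0.7334  0.6797  0.8294]
 [ 0.      0.      0.      1.    ]] ['intrinsics', 'T']
{'intrinsics': array([[371.6483,   0.    , 321.1597],
       [  0.    , 371.6483, 239.7173],
       [  0.    ,   0.    ,   1.    ]]), 'tool_from_camera': array([[-0.001 ,  0.9545,  0.2982,  0.0811],
       [ 1.    ,  0.001 ,  0.0003, -0.0005],
       [-0.    ,  0.2982, -0.9545, -0.1612],
       [ 0.    ,  0.    ,  0.    ,  1.    ]])}
0.1 [-0.0002  0.2289  0.9735 -0.0007] [0.2782 0.5591 0.222 ]
```

View pics/scene0.png

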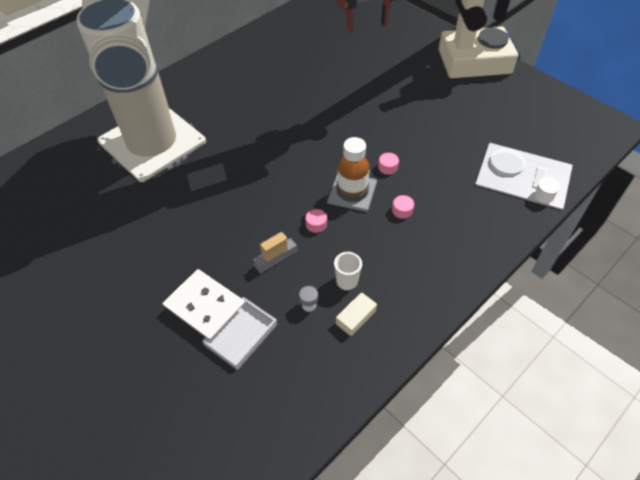

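View pics/side0.png

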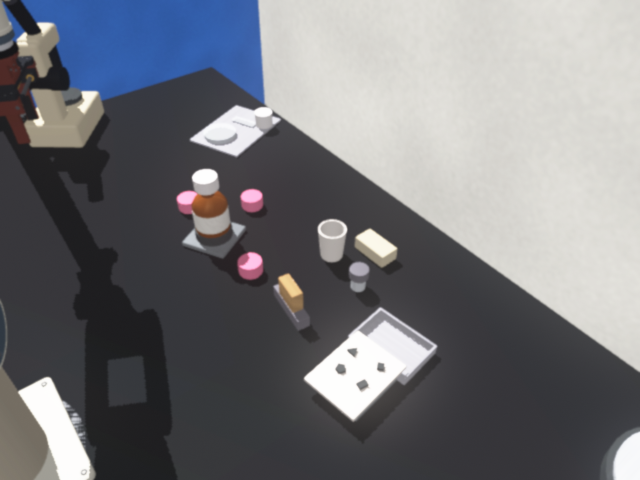

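The scene picture shows:
- Scraper at (274,250).
- Plate with four chips at (205,303), and its tray at (240,332).
- Amber bottle with the white cap at (354,149).
- Pink look-alikes at (316,221), (403,207) and (388,163), all on the bench.
- A white cup at (548,187), on a dish away from the bottle.

In the side picture the same things are at scraper (291,300), plate (355,375) and cap (205,182). The cap meant is the white one on the bottle. I'll measure by intersecting both views' masks on known-height planes.

```bash
cat > h.py <<'E'
from station import *
import cv2,numpy as np
np.set_printoptions(precision=4,suppress=True)
def ray(n,px,z):
    c=camera_info(n);K,T=c["intrinsics"],c["T"]
    px=np.atleast_2d(px).astype(float)
    d=np.c_[(px[:,0]-K[0,2])/K[0,0],-(px[:,1]-K[1,2])/K[1,1],-np.ones(len(px))]@T[:3,:3].T
    return T[:3,3]+d*((z-T[2,3])/d[:,2])[:,None]
def mask(img,seed,f,size=70):
    m=f(cv2.cvtColor(img,cv2.COLOR_RGB2HSV).astype(int)).astype(np.uint8)
    k=np.zeros_like(m);x,y=seed;k[max(0,y-size):y+size,max(0,x-size):x+size]=1;m*=k
    n,l,s,c=cv2.connectedComponentsWithStats(m)
    return (l==l[y,x]).astype(np.uint8) if l[y,x] else (l==1+np.argmax(s[1:,4])).astype(np.uint8)
S=2000. # px per m
def slice_(n,m,z,o):
    g=np.zeros((800,800),np.uint8)
    c=max(cv2.findContours(m,cv2.RETR_EXTERNAL,cv2.CHAIN_APPROX_NONE)[0],key=cv2.contourArea)[:,0]
    p=ray(n,c,z)[:,:2]
    cv2.fillPoly(g,[np.round((p-o)*S+400).astype(np.int32)],1);return g
def rect(g,o):
    c=max(cv2.findContours(g,cv2.RETR_EXTERNAL,cv2.CHAIN_APPROX_NONE)[0],key=cv2.contourArea)
    (x,y),(w,h),a=cv2.minAreaRect(c)
    return (np.array([x,y])-400)/S+o,(w/S*1e3,h/S*1e3),a,cv2.contourArea(c)/S/S*1e6
E
python3 - <<'E'
from h import *
I={n:cv2.imread(f"pics/{n}0.png")[:,:,::-1].copy() for n in("scene","side")}
W=lambda h:(h[...,2]>215)&(h[...,1]<30)
items={"plate":((195,292),(350,385),W,.034,70),"handle":((274,246),(291,295),lambda h:(h[...,0]>8)&(h[...,0]<25)&(h[...,1]>80)&(h[...,2]>80),.073,30),
"cap":((354,146),(205,180),lambda h:(h[...,1]<50)&(h[...,2]>140),.170,14)}
for k,(a,b,f,z,s) in items.items():
    ms=[mask(I[n],p,f,s) for n,p in(("scene",a),("side",b))]
    o=np.mean([ray("scene",a,z)[0,:2],ray("side",b,z)[0,:2]],0)
    g=[slice_(n,m,z,o) for n,m in zip(("scene","side"),ms)]
    print(k,[int(m.sum()) for m in ms],ray("scene",a,z)[0],ray("side",b,z)[0])
    for q in g+[g[0]&g[1]]: print("   ",rect(q,o))
    if k=="plate":
        for n,m in zip(("scene","side"),ms):
            x,y,w,h=cv2.boundingRect(m)
            sub=(cv2.cvtColor(I[n],cv2.COLOR_RGB2GRAY)<120).astype(np.uint8)
            hull=np.zeros_like(m);cc=max(cv2.findContours(m,0,1)[0],key=cv2.contourArea);cv2.fillPoly(hull,[cv2.convexHull(cc)],1)
            hull=cv2.erode(hull,np.ones((5,5)))
            N,l,st,ce=cv2.connectedComponentsWithStats(sub*hull)
            print("chips",n,[(int(st[i,4]),ray(n,ce[i],.04)[0,:2]) for i in range(1,N)])
for nm,a,b,z in(("beaker",(347,270),(332,240),.04),("eyep",(309,299),(359,277),.026),("box",(357,314),(376,248),.02),("tray",(240,335),(398,343),.005),("pink",(316,221),(250,266),.015)):
    print(nm,ray("scene",a,z)[0,:2],ray("side",b,z)[0,:2])
c=lambda n,y,x:cv2.resize(I[n][y:y+130,x:x+130],(400,400),interpolation=cv2.INTER_CUBIC)
cv2.imwrite("pics/crop1.png",np.hstack([c("scene",125,270),c("scene",225,160)])[:,:,::-1])
E
```

```text
plate [2640, 5670] [ 0.4987 -0.2159  0.034 ] [ 0.5069 -0.2317  0.034 ]
    (array([ 0.5317, -0.2175]), (140.67575073242188, 111.54054260253906), 9.044666290283203, 14929.0)
    (array([ 0.5571, -0.2173]), (193.53726196289062, 127.12516021728516), 8.820379257202148, 20459.875)
    (array([ 0.5317, -0.2174]), (140.64137268066406, 111.53857421875), 8.939565658569336, 14869.0)
chips scene [(31, array([ 0.5153, -0.201 ])), (17, array([ 0.5544, -0.1877])), (25, array([ 0.5247, -0.2464])), (24, array([ 0.5718, -0.2395]))]
chips side [(6, array([ 0.5477, -0.1849])), (12, array([ 0.5656, -0.2411])), (15, array([ 0.5089, -0.2043])), (11, array([ 0.5632, -0.2737])), (10, array([ 0.5195, -0.2495]))]
handle [497, 620] [ 0.5514 -0.0267  0.073 ] [ 0.5253 -0.0382  0.073 ]
    (array([ 0.5502, -0.0251]), (71.88773345947266, 49.33041763305664), 83.36748504638672, 2819.8750000000005)
    (array([ 0.5298, -0.0306]), (92.62757873535156, 37.595558166503906), 79.99201965332031, 2657.625)
    (array([ 0.5381, -0.0205]), (65.90621948242188, 24.299968719482422), 81.99527740478516, 1324.5)
cap [438, 569] [0.5266 0.2534 0.17  ] [0.5186 0.2482 0.17  ]
    (array([0.531 , 0.2494]), (51.61879348754883, 71.77133178710938), 45.0, 3009.9999999999995)
    (array([0.5169, 0.2461]), (86.3244400024414, 51.60409927368164), 62.78388977050781, 3640.4999999999995)
    (array([0.5217, 0.2552]), (57.050052642822266, 51.35615921020508), 62.72323989868164, 2170.9999999999995)
beaker [0.6966 0.0591] [0.7026 0.0607]
eyep [ 0.6844 -0.0473] [ 0.6867 -0.0469]
box [0.7817 0.0028] [0.7761 0.0004]
tray [ 0.635  -0.2054] [ 0.6483 -0.2034]
pink [0.5338 0.1197] [0.5327 0.1224]
```

View pics/crop1.png

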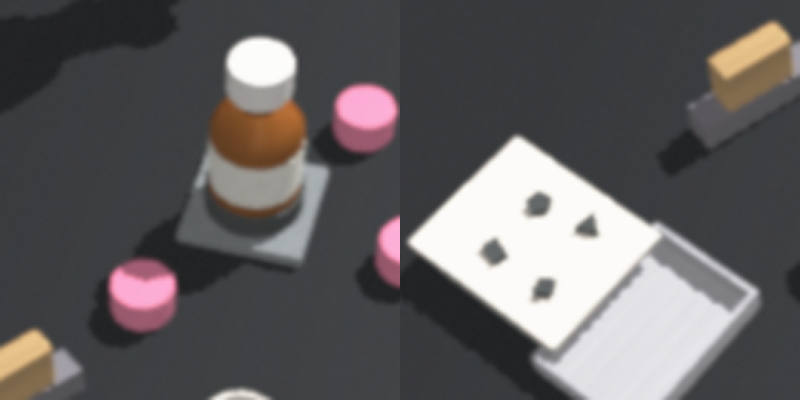

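The crops confirm the white cap sits on the amber bottle, with only pink look-alikes around it. They also show four chips on the plate, the tray at its +x end and the scraper's wooden handle. The plate measures 141 x 112 mm as it should, at (0.532,-0.217) with yaw 9°. The handle is near (0.538,-0.02) and the cap near (0.522,0.255). Next I'll refine the cap and handle with the wrist camera from above.

```bash
cat >> h.py <<'E'
def quat(a): # tool down, tool y at world angle a (deg)
    f=np.radians(a+90)/2; return [0,float(np.cos(f)),float(np.sin(f)),0]
from scipy.spatial.transform import Rotation as R
def shot(name):
    p,q=np.array(get_tcp_pos()),np.array(get_ee_rot()); i=read_camera("wrist")
    cv2.imwrite(f"pics/{name}.png",i[:,:,::-1]); np.savez(f"pics/{name}.npz",p=p,q=q); return i,p,q
def wray(px,z,p,q):
    c=camera_info("wrist");K,X=c["intrinsics"],c["tool_from_camera"]
    u=cv2.fisheye.undistortPoints(np.atleast_2d(px).astype(float)[:,None],K,np.zeros(4))[:,0]
    d=np.c_[u[:,0],-u[:,1],-np.ones(len(u))]
    Rt=R.from_quat(np.r_[q[1:],q[0]]).as_matrix()
    d=d@(Rt@X[:3,:3]).T; o=p+Rt@X[:3,3]
    return o+d*((z-o[2])/d[:,2])[:,None]
E
python3 - <<'E'
from h import *
move_pose([.4,.40,.31],quat(10))
move_pose([.522,.255,.31],quat(-10)); a,pa,qa=shot("wcap"); print(pa,get_joint_pos())
move_pose([.538,-.02,.24],quat(-8)); b,pb,qb=shot("wscr"); print(pb,get_joint_pos(),get_time())
cv2.imwrite("pics/w1.png",np.hstack([cv2.resize(x,(400,300)) for x in(a,b)])[:,:,::-1])
E
```

```text
[0.5213 0.2561 0.3095] [0.4366 0.2699 1.6434 0.0006 1.2291 0.6083]
[ 0.5384 -0.0189  0.2404] [-0.0569  0.2751  1.8054  0.0003  1.0602  0.0809] 2.9667
```

View pics/w1.png

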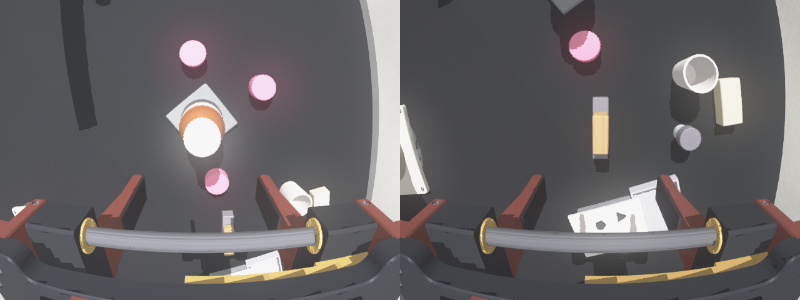

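The wrist shots show the cap at about (322,274) in full pixels with clear space all round, and the scraper handle at (962-640+..., ≈(320,265)). I'll measure both.

```bash
python3 - <<'E'
from h import *
L=lambda n:(cv2.imread(f"pics/{n}.png")[:,:,::-1].copy(),*[np.load(f"pics/{n}.npz")[k] for k in "pq"])
i,p,q=L("wcap")
m=mask(i,(322,274),lambda h:(h[...,1]<25)&(h[...,2]>200),45)
c=max(cv2.findContours(m,0,1)[0],key=cv2.contourArea)[:,0]
w=wray(c,.17,p,q)[:,:2]
print(m.sum(),"cap",cv2.minEnclosingCircle(w.astype(np.float32)),cv2.fitEllipse(w.astype(np.float32)))
i,p,q=L("wscr")
m=mask(i,(320,262),lambda h:(h[...,0]>8)&(h[...,0]<28)&(h[...,1]>50)&(h[...,2]>100),70)
c=max(cv2.findContours(m,0,1)[0],key=cv2.contourArea)[:,0]
w=wray(c,.073,p,q)[:,:2].astype(np.float32)
print(m.sum(),"handle",cv2.minAreaRect(w*1000))
cc=lambda n,y,x:cv2.resize(cv2.imread(f"pics/{n}.png")[y:y+150,x:x+150],(400,400),interpolation=cv2.INTER_CUBIC)
cv2.imwrite("pics/crop2.png",np.hstack([cc("wcap",180,250),cc("wscr",140,250)]))
E
```

```text
969 cap ((0.522954523563385, 0.25268810987472534), 0.024510841816663742) ((0.5215497016906738, 0.24477437138557434), (0.020025547593832016, 0.051527414470911026), 80.03479766845703)
1491 handle ((538.126220703125, -21.203245162963867), (51.867591857910156, 24.082775115966797), 81.9672622680664)
```

View pics/crop2.png

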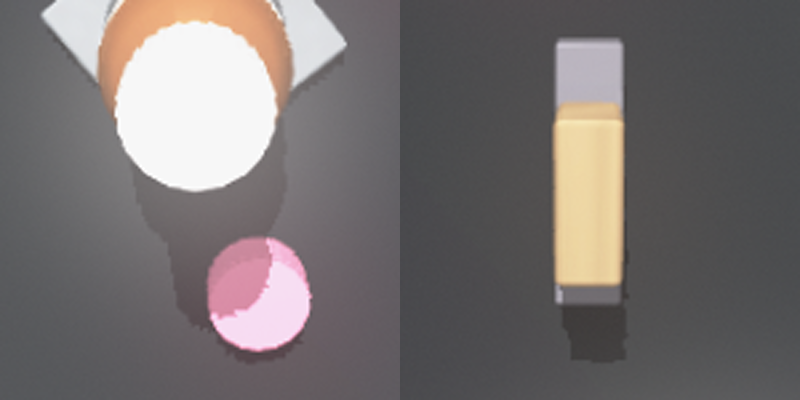

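The crop shows the cap's full disk at about (323,219) and the handle top at (321,215). My first seeds were mis-scaled and clipped the masks, so I'm redoing the measurement.

```bash
python3 - <<'E'
from h import *
L=lambda n:(cv2.imread(f"pics/{n}.png")[:,:,::-1].copy(),*[np.load(f"pics/{n}.npz")[k] for k in "pq"])
i,p,q=L("wcap")
m=mask(i,(323,222),lambda h:(h[...,1]<18)&(h[...,2]>235),40)
c=max(cv2.findContours(m,0,1)[0],key=cv2.contourArea)[:,0]
w=wray(c,.17,p,q)[:,:2]
print(cv2.boundingRect(m),"cap",cv2.minEnclosingCircle(w.astype(np.float32)),cv2.fitEllipse(w.astype(np.float32)))
i,p,q=L("wscr")
m=mask(i,(320,215),lambda h:(h[...,0]>8)&(h[...,0]<28)&(h[...,1]>50)&(h[...,2]>228),70)
c=max(cv2.findContours(m,0,1)[0],key=cv2.contourArea)[:,0]
w=wray(c,.073,p,q)[:,:2].astype(np.float32)
print(cv2.boundingRect(m),"handle",cv2.minAreaRect(w*1000))
print(wray([[308,184],[333,184],[308,246.5],[333,246.5]],.073,p,q))
E
```

```text
(293, 188, 61, 63) cap ((0.5243282914161682, 0.26041141152381897), 0.027089208364486694) ((0.524203360080719, 0.2601819932460785), (0.04912226274609566, 0.05329648405313492), 169.54360961914062)
(309, 184, 24, 62) handle ((538.9845581054688, -16.724287033081055), (57.1780891418457, 20.53997230529785), 81.55366516113281)
[[ 0.5321  0.0132  0.073 ]
 [ 0.5542  0.0101  0.073 ]
 [ 0.5235 -0.0448  0.073 ]
 [ 0.5465 -0.0481  0.073 ]]
```

```bash
python3 - <<'E'
from h import *
a=-8.3;q=quat(a)
move_pose([.5385,-.018,.12],q); print(movel([.5385,-.018,.036],v=.08,until_force=8),get_tcp_pos())
command_gripper(0.0); print("w",get_grip_width()*88,get_finger_force(),get_tcp_pos())
print(get_ft_force())
movel([.5385,-.018,.15],v=.12); print(get_grip_width()*88,get_ft_force())
u=np.array([np.cos(np.radians(9)),np.sin(np.radians(9))]);P=np.array([.5317,-.2174])
s=P-u*.054
move_pose([*s,.15],quat(9)); movel([*s,.085],v=.1); wait(.2)
print(get_ft_force(),get_tcp_pos(),get_time())
print(movel([*s,.066],v=.02,until_force=3),get_tcp_pos(),get_ft_force())
shot("wpl");i=read_camera("side");cv2.imwrite("pics/side1.png",i[:,:,::-1])
j=read_camera("scene");cv2.imwrite("pics/s1.png",np.hstack([cv2.resize(x[y:y+200,z:z+200],(400,400)) for x,y,z in((i,260,260),(j,190,130))])[:,:,::-1])
print(get_time())
E
```

```text
False [ 0.5389 -0.018   0.0364]
w 23.868467800427297 29.996794760227203 [ 0.5384 -0.018   0.0359]
[ 0.5691  0.0335 -0.5102]
24.024517129627846 [-0.2255 -0.25   -1.6109]
[ 0.0352  0.0054 -2.5754] [ 0.4788 -0.2261  0.0857] 8.6917
True [ 0.4782 -0.2258  0.0698] [-0.6344 -0.3617  3.7355]
9.5667
```

View pics/s1.png

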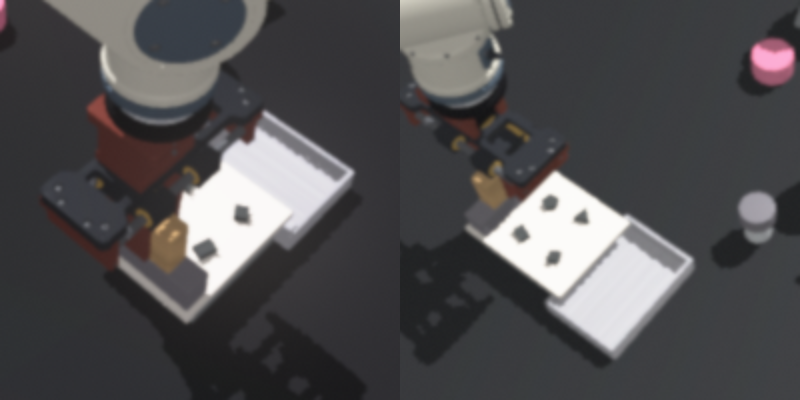

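Both views show the foot down on the plate's near end, square to it, with all four chips ahead of it. The contact height of 0.0698 matches the predicted 0.070. Sweeping now.

```bash
python3 - <<'E'
from h import *
u=np.array([np.cos(np.radians(9)),np.sin(np.radians(9))]);P=np.array([.5317,-.2174])
z=.0704
for x in(-.054,0,.04,.076):
    movel([*(P+u*x),z],v=.06); print(x,get_tcp_pos(),get_ft_force())
wait(.2)
movel([*(P+u*.076),.14],v=.12)
move_pose([*(P-u*.02),.2],quat(9))
i=read_camera("side");j=read_camera("scene");k,_,_=shot("wpl2")
cv2.imwrite("pics/s2.png",np.hstack([cv2.resize(x[y:y+200,z:z+200],(400,400)) for x,y,z in((i,260,260),(j,210,130))])[:,:,::-1])
print(get_time(),get_grip_width()*88)
E
```

```text
-0.054 [ 0.4781 -0.2257  0.07  ] [-0.2442 -0.4383 -2.0837]
0 [ 0.5313 -0.2173  0.0703] [-0.3105  0.36   -2.4149]
0.04 [ 0.5709 -0.211   0.0702] [-0.6267 -0.0098 -1.509 ]
0.076 [ 0.6065 -0.2054  0.0702] [-1.0075 -0.6634 -1.7623]
14.0417 23.997708423090234
```

View pics/s2.png

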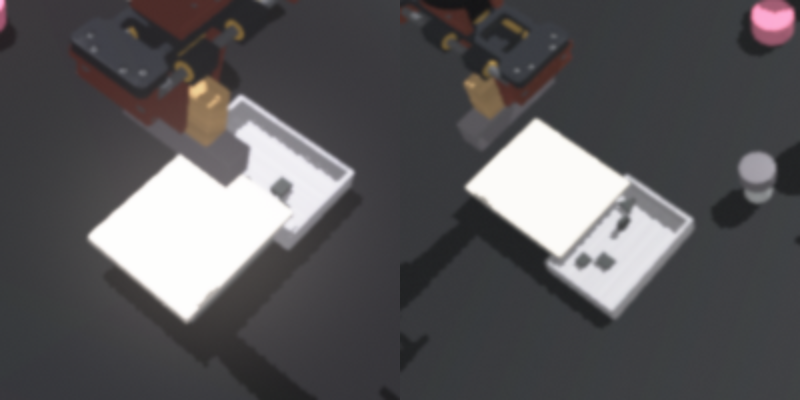

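The plate is bare, and four dark chips show in the tray at crop positions (583,262), (604,262), (622,225) and (627,205). I'll put the scraper back where it stood, then check the tray with nothing in the way.

```bash
python3 - <<'E'
from h import *
q=quat(-8.3)
move_pose([.5385,-.018,.15],q); movel([.5385,-.018,.05],v=.1); wait(.2)
print(movel([.5385,-.018,.033],v=.02,until_force=3),get_tcp_pos(),get_ft_force())
command_gripper(.6); wait(.2); print(get_grip_width()*88,get_finger_force())
movel([.5385,-.018,.14],v=.12)
move_pose([.522,.12,.31],quat(-10))
i=read_camera("side");j=read_camera("scene");shot("w3")
cv2.imwrite("pics/s3.png",np.hstack([cv2.resize(x,(400,600),interpolation=cv2.INTER_CUBIC) for x in(j[270:390,190:270],i[250:400,270:370] if 0 else i[260:410,260:360])])[:,:,::-1])
cv2.imwrite("pics/scene3.png",j[:,:,::-1]);cv2.imwrite("pics/side3.png",i[:,:,::-1])
print(get_time())
E
```

```text
True [ 0.5383 -0.018   0.0357] [ 0.2223 -0.2367  4.5776]
52.92869286492378 0.0
19.825
```

View pics/s3.png

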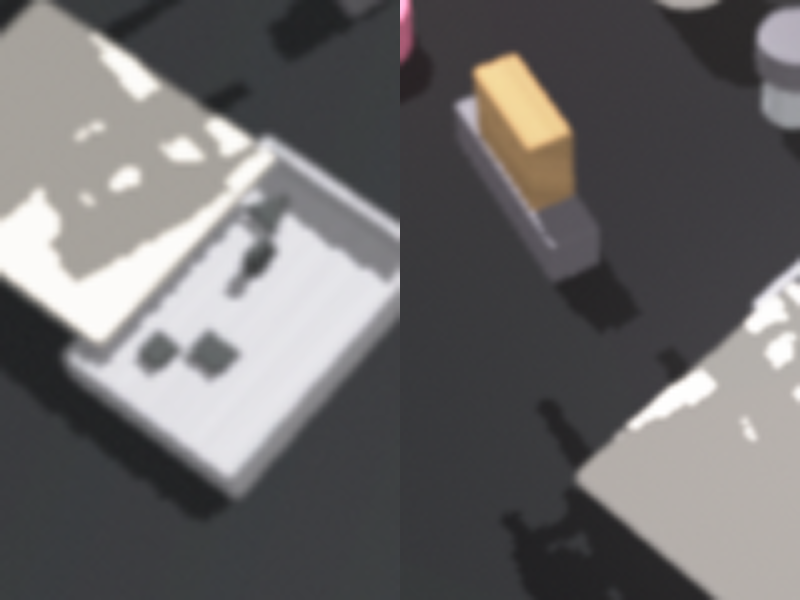

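The scraper stands upright and released. Two chips lie flat in the tray, and the other two lie or lean low inside it. Next is the cap: grip, press and twist, with force checks.

```bash
python3 - <<'E'
from h import *
C=[.5235,.257]
command_gripper(1.0)
move_pose([*C,.25],quat(-10)); print(movel([*C,.143],v=.08,until_force=6),get_tcp_pos(),get_ft_force())
command_gripper(0.0); wait(.2)
print("w",get_grip_width()*88,get_finger_force(),get_ft_force(),get_ft_torque(),get_joint_pos())
z0=get_tcp_pos()[2]
for d in(.003,.0055):
    movel([*C,.143-d],v=.02); wait(.1); print(d,get_tcp_pos(),get_ft_force(),get_ft_torque(),get_time())
E
```

```text
False [0.5239 0.2572 0.1436] [0.1108 0.0809 0.4313]
w 49.941233036318806 30.00052258372307 [-3.0843  1.1001  2.1731] [0.0704 0.5115 0.0464] [0.4361 0.4648 1.7798 0.0003 0.8975 0.6105]
0.003 [0.5235 0.2571 0.1405] [-3.2219 -0.0465  7.0621] [-0.0784  0.7363 -0.0629] 23.9667
0.0055 [0.5236 0.2571 0.1383] [-4.4749 -0.211   7.9961] [-0.1203  0.8383  0.008 ] 24.3417
```

```bash
python3 - <<'E'
from h import *
C=[.5225,.257]
for z in(.1375,.1365,.1355,.1345):
    movel([*C,z],v=.01); wait(.15); f=np.mean([get_ft_force() for _ in range(5)],0); print(z,get_tcp_pos(),f,get_ft_torque(),get_time())
    if f[2]>12.5: break
E
```

```text
0.1375 [0.5235 0.2572 0.1386] [-1.7379 -1.1071  8.7432] [-0.2042  0.4057  0.0585] 24.7417
0.1365 [0.5235 0.2572 0.1377] [-2.0735 -1.6494  9.0133] [-0.2193  0.4676  0.0794] 25.1417
0.1355 [0.5235 0.2572 0.1368] [-2.6641 -0.4197 10.1647] [-0.2936  0.5705  0.0298] 25.5417
0.1345 [0.5235 0.2572 0.1359] [-3.5377 -1.3162 10.5141] [-0.3854  0.5484  0.0184] 25.9417
```

Force is about 10.5 N at roughly 7 mm of travel, so the cap is past the lock depth. Twisting now, with the press held.

```bash
python3 - <<'E'
from h import *
C=[.5225,.257]
for a in(5,20,40,62):
    movel([*C,.1343],frame=quat(a),v=.01) if 0 else move_pose([*C,.1343],quat(a))
    wait(.1); print(a,get_tcp_pos(),get_joint_pos()[5],get_ft_force(),get_ft_torque(),get_grip_width()*88,get_time())
E
```

```text
5 [0.5244 0.2576 0.136 ] 0.34931689126455856 [-0.0066 -0.5021 10.7241] [-0.0759  0.255   0.0064] 49.883270363292965 26.4
20 [0.5246 0.2578 0.1361] 0.08754573051475474 [ 0.97   -0.6295 11.5809] [-0.0795  0.1522  0.0037] 50.018395863993845 26.8583
40 [0.5247 0.2578 0.1362] -0.2615392159978118 [ 0.3769  0.2662 10.9357] [-0.1023  0.0947 -0.0527] 49.82541884920312 27.3833
62 [0.5247 0.2578 0.1361] -0.6455309066173269 [-0.3078  0.7833 10.9295] [-0.0048  0.0535  0.0819] 50.122891163453495 27.9417
```

The torque stays near zero through 72°. A slipping grip would show around 0.5 N·m or more, so the cap is turning with the gripper. Lifting.

```bash
python3 - <<'E'
from h import *
p=get_tcp_pos();x,y=float(p[0]),float(p[1])
for z in(.143,.150,.165,.195):
    movel([x,y,z],v=.04); print(z,get_tcp_pos(),get_ft_force(),get_grip_width()*88)
wait(.5);print(get_finger_force(),get_time(),get_ft_force())
i=read_camera("side");j=read_camera("scene")
cv2.imwrite("pics/s4.png",np.hstack([cv2.resize(x[y:y+200,z:z+200],(400,400)) for x,y,z in((i,120,120),(j,80,250))])[:,:,::-1])
cv2.imwrite("pics/scene4.png",j[:,:,::-1])
E
```

```text
0.143 [0.5258 0.2581 0.1435] [ 2.2982 -0.0992  4.8518] 50.06027550787564
0.15 [0.5243 0.2577 0.1498] [ 0.2304  1.235  -0.5574] 49.962408826678065
0.165 [0.5248 0.2579 0.1653] [-0.7936  0.6373 -0.5741] 50.36853510671273
0.195 [0.5245 0.2577 0.1948] [ 0.3026  1.0821 -0.3396] 49.807008590757256
30.000096783041954 30.5667 [-0.4546 -0.1716 -0.3228]
```

View pics/s4.png

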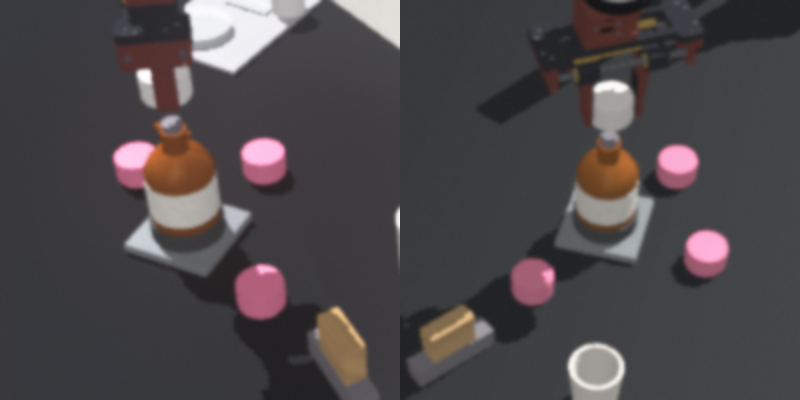

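The cap is off and held level above the open mouth (side crop (165,85), mouth (172,122)). The scraper stands upright and the bystanders in view have not moved. Handing in.

```bash
python3 -c "
from station import *
print(job_done(),get_time())"
```

```text
the job is handed in; nothing more can be done
the job is handed in; nothing more can be done
```

I handed the job in at about 31 s of the 61 s allowed: by camera and force readings, the four chips are in the tray (two seem to lean, low inside), the scraper is upright and released, and the cap is held about 4 cm above the bottle's mouth; no verdict came back.

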